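# Portion one chocolate and hold out the dish

## Task

Serve one chocolate from the dispenser at the coffee corner without touching it. Draw the blue grip of the portion slide all the way to its end stop so that a single gold ball rolls into the white catch dish; once the ball lies still in the middle, take the dish by the black grip of its arched handle, twist it a quarter turn anticlockwise (seen from above) to free it from the foot, and lift it straight up and clear, at least 8 cm above the foot. Keep the dish level and the ball in its middle throughout, disturb nothing else, and finish holding the dish up, still and level, for a colleague to help himself: do not put it down.

Things in the scene. Friction and masses are not known exactly. Their poses are not given: they have to be found in the camera images.
- dispenser: Pale wooden dispenser fixed to the worktop: a dark round foot, 124 mm across and 16 mm high, holds the catch dish; behind it, towards its own -y, a low rack with clear walls slopes 9 degrees down to the dish (150 mm wide, ends 205 mm from the origin, at most 85 mm high) with three gold balls in it. Origin: on the foot's axis, at the worktop; z up. Position and yaw vary.
- socket (a point): Top of the foot on its axis, 16 mm above the worktop. Two-lug bayonet: dish locked while its x lies along the dispenser's x; free to lift straight up only when turned 90 degrees (give or take 8) anticlockwise from there; a stop ends the turn about 8 degrees beyond 90. About 2 mm of play sideways and up. Rack outlet: 60 mm off towards -y, its walls 51 mm high.
- portion_slide (a joint): Portion slide, m: 0 = pocket at the rack with one ball in it (starts 0 to 0.003); 0.040 = end stop, pocket at the outlet: the ball rolls out by itself and settles in the dish in about 3 s, and the next ball is shut off. Level, along the dispenser's x, growing towards its -x. Friction about 1.2 N, no spring: it stays where it is left. Not to be pushed back.
- slide_grip (a point): Point inside the upright blue grip of the portion slide, 10 mm below its top and about 103 mm above the worktop. The grip is 14 mm thick along the dispenser's x and 28 mm along its y; the slide's black body and all walls beside it stay below 80 mm above the worktop. Moves with the slide; its x is the dispenser's x. It leans 9 degrees towards +y.
- catch_dish: White round dish, 105 mm across, 0.13 to 0.21 kg; the feet of its arched steel handle stand at its own +x and -x. Origin: on its axis under its boss, 4 mm above the worktop when seated; z up. Inside, a shallow 7 degree cone and a rim 29 mm above the origin. Boss below: 62 mm across, two lugs along x. Starts locked, x within 0.12 rad of the dispenser's x (a half turn is the same).
- dish_grip (a point): Middle of the black flat grip on top of the arched handle, on the dish's axis, 90 mm above its origin (94 mm above the worktop when seated). A bar 52 mm long along the dish's x, 10 mm thick along its y, 14 mm tall, its top 7 mm above this point; free space over the dish below it.
- dish_centre (a point): Middle of the inside of the dish, on its surface, 18 mm above the dish's origin: where the ball comes to rest.
- chocolate_1_center (a point): Centre of the gold foil-wrapped chocolate ball, 28 mm across, 14 g, that starts in the pocket of the portion slide. At rest in the dish its centre is 14 mm above dish_centre. It rolls back to the middle of a level dish by itself.
- chocolate_2_center (a point): Centre of the next gold ball, 28 mm, behind the first in the rack: it stays in the rack.
- cup: Small white coffee cup, 60x85x56 mm, origin under its middle: bystander.
- creamer: Cream and green canister, 71 mm across, 143 mm tall, origin under its middle: bystander.
- low_mug: Off-white low mug, 82x111x68 mm, origin under its middle: bystander.
- spoon: Teaspoon, 130x26x11 mm, lying on the worktop: bystander.
Mind the look-alikes: they are no part of the job. What is shaped like the part that bears chocolate_2_center but grey or red is not meant.

How it is judged:
By the outcome, as a careful person would: the job done as asked, in the order asked, and still so for the second after the job is handed in, while the arm keeps its last pose, push and grip.
It also fails if it takes over 58 s, if anything falls off the work surface, if the arm or the gripper's body presses on something with over 40 N, if the wrist force passes 120 N, or if a joint passes its speed limit or range.

## Robot

A 6-joint arm with a two-finger parallel gripper is mounted at the origin on a cart in front of the work surface, level with it; the furniture and walls round the work are solid. World frame = base frame: x ahead of the robot, y to its left, z up, the work surface at z = 0. Lengths are in mm, angles in rad, forces in N, time in s.
With the tool pointing down it reaches from about 325 to 775 mm from the base axis. Payload 9.3 kg.
Tool frame: the origin (TCP) lies between the finger pads; the fingertips stand 11 mm ahead of it and the grasp point (between the pads) lies 8 mm behind it; z points along the fingers, y is the line along which they close (so a half turn about z gives the same grasp; the last joint's range is limited). The gripper opens to 85 mm and grips with 20 to 120 N. Pads are 22 mm wide; open, the fingers measure 114 mm over their backs; the gripper's body (76 mm by 85 mm) begins 54 mm behind the grasp point. The pads swing forward as they close: fully open they stand 13 mm farther back than shut.
Start: joints at [1.036, 0.259, 0.021, 1.334, 0, 1.418], TCP at [204.926, 510.394, 219.179] pointing down, gripper open.
Joint ranges: [-3.04, 3.04], [-0.91, 1.82], [-1.04, 1.36], [-1.92, 1.95], [-1.52, 1.45], [-3.14, 3.14]. Speed limits (rad/s): [2.22, 2.22, 2.79, 3.14, 3.14, 3.14].

## Interface

Orientations are given as a unit quaternion [w, x, y, z].
In Python, from workcell import * gives the robot as it stands. The module is installed in compiled form; this text tells all that it offers.
- The arm moves only by the tool step_arm, never from a script. Its argument "commands" is a list of rows, each a list of 7 numbers: the turn, a rotation vector about the tool's x, y, z in rad, then the shift along the tool's x, y, z in cm, then the opening, from 0 (shut) to 1 (fully open). A call has 1 to 5 rows; each row shifts and turns the commanded pose from where the row before left it, along the tool's axes as they then stand; what a row does not reach is not made up. A row lasts 1/12 s, in which the tool goes at most 41.7 mm and 7.16 degrees, less where a joint would pass 70% of its speed; a pose out of reach is approached as far as the arm can. A call with a gripper value outside its range is refused whole. The fingers move at their own pace and stop on an object; "squeeze" is the grip in N (left out, the last holds). Time passes only in rows, so rows that do not move let the fingers close. It gives the time, the measured TCP pose, the force, the opening and the grip force at its end, in the units of the state.
- observe(): the state, without advancing time (a new reading comes with each control period).
- grab_frame(name): name is "scene" or "top" or "wrist"; returns a dict with "img" (420x560x3 uint8, red, green, blue), "range_z" (420x560 float32, mm along the optical axis (not along the pixel's ray), 0 where there is no reading), "intrinsics" (3x3 intrinsics, pixels), "position" and "orientation" of the camera in the world. Camera axes: x right, y up, looking along -z (the intrinsics and any distortion apply to the point x, -y, -z); pixel columns grow to the right and rows downward; lengths in mm; the calibration is good to about 2 mm. A picture is of the moment at which its call begins.
- job_done(): hands the job in; it is judged then, once.
The state is a dict: "time_s": time; "joint_positions": joint angles; "joint_velocities": joint speeds; "effort": joint torques, N m; "ee_pos": TCP position; "orientation": TCP orientation; "wrist_force": force on the tool from outside, world axes, zero at the start; "wrist_torque": the same for the moment, N m; "finger_gap": finger opening in mm; "grasp_force": force on a finger pad.
Only numpy, scipy, OpenCV 4.12 (cv2) and the standard library are available. Lean on these libraries where they do the work, as an engineer would, in place of code of your own. Each camera call takes 0.05 s, during which the arm holds its last target. There are 200 camera calls.

## Working session

There is one attempt and no reset: what is moved stays moved. The work goes in short steps, Python scripts to look and compute and a tool call to move; the robot and the scene stay as the last step left them, time stands still between calls to the robot, and variables do not carry over. Pictures are saved under pics/ and viewed, at most 10 in all, crops included, and the job is handed in when it is done.

Besides the shell and the picture viewer there is one more tool, called after ">>>" as a command line: name --pt "numbers of a row" for each row, then --argument value for the rest. step_arm: Moves the arm, as the interface text tells. Its arguments: {"type":"object","properties":{"commands":{"type":"array","items":{"type":"array","items":{"type":"number"}}},"squeeze":{"type":"number"}},"required":["commands"]}

```bash
mkdir -p pics; cat > h.py <<'E'
from workcell import *
import numpy as np, cv2
from scipy.spatial.transform import Rotation as R
def rot(q): return R.from_quat([q[1],q[2],q[3],q[0]]).as_matrix()
def grab(n,save=None):
    f=grab_frame(n)
    if save: cv2.imwrite('pics/'+save,f['img'][:,:,::-1])
    return f
def cloud(f):
    K=np.array(f['intrinsics']);z=f['range_z'].astype(float)
    v,u=np.mgrid[:z.shape[0],:z.shape[1]]
    P=np.stack([(u-K[0,2])/K[0,0]*z,-(v-K[1,2])/K[1,1]*z,-z],-1)
    P=P@rot(f['orientation']).T+np.array(f['position']); P[z<=0]=np.nan
    return P
E
python3 - <<'E'
from h import *
for n in('scene','top'):
    f=grab(n,n+'.png'); np.savez(n,**{k:np.array(v) for k,v in f.items()}); print(n,f['position'],f['intrinsics'],list(f))
s=observe();print(s['ee_pos'],s['orientation'],s['wrist_force'],s['time_s'])
E
```

```text
scene [926.82744919  52.84762029 821.59687462] [[387.24194318   0.         280.21349852]
 [  0.         387.24194318 218.83814959]
 [  0.           0.           1.        ]] ['img', 'range_z', 'intrinsics', 'position', 'orientation']
top [ 494.31598733 -203.30937798 1087.66145434] [[475.29545131   0.         273.28737751]
 [  0.         475.29545131 204.4013207 ]
 [  0.           0.           1.        ]] ['img', 'range_z', 'intrinsics', 'position', 'orientation']
[204.79337995 510.18551206 218.62826738] [-1.91277038e-04  1.89730669e-01  9.81836000e-01 -5.53578514e-04] [-0.09468953 -1.02482242 -0.70416859] 0.1
```

View pics/top.png

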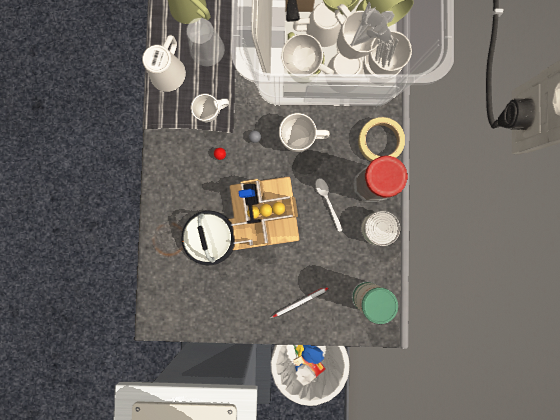

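View pics/scene.png

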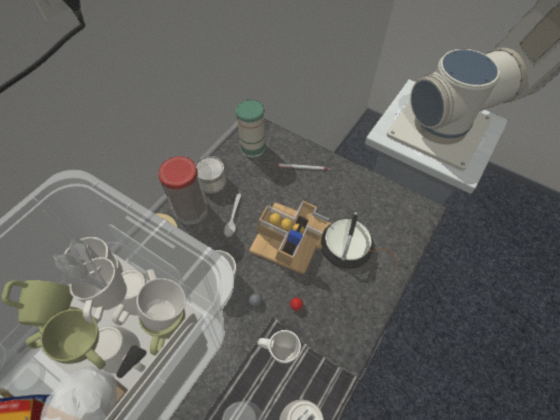

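The top view shows the dish at (207,238) with its black grip at (203,238), the blue slide grip at (247,193) and the gold balls in the rack at (257–280,210). The look-alike balls are red (220,154) and grey (254,137), both loose on the worktop. The balls meant are the gold ones in the rack.

```bash
python3 - <<'E'
from h import *
for n,boxs in (('top',(180,170,310,270)),('scene',(240,190,380,280))):
    f=dict(np.load(n+'.npz'));P=cloud(f);im=f['img'];hsv=cv2.cvtColor(im,cv2.COLOR_RGB2HSV)
    x0,y0,x1,y1=boxs;B=np.zeros(im.shape[:2],bool);B[y0:y1,x0:x1]=1
    h,s,v=[hsv[...,i].astype(int) for i in range(3)]
    K=f['intrinsics'];Rm=rot(f['orientation']);c=f['position']
    def ray(uv,z):
        d=Rm@np.array([(uv[0]-K[0,2])/K[0,0],-(uv[1]-K[1,2])/K[1,1],-1]);return c+d*(z-c[2])/d[2]
    ok=B&~np.isnan(P[...,0])
    for nm,m,lo,z in(('blue',(h>105)&(h<130)&(s>150),90,103),('gold',(h>18)&(h<32)&(s>150),0,60),('grip',(v<70),85,98),('white',(s<40)&(v>150)&(P[...,2]<45),20,33)):
        k=ok&m&(P[...,2]>lo); 
        if not k.any(): print(n,nm,'none');continue
        q=P[k];vv,uu=np.nonzero(k);r=cv2.minAreaRect(q[:,:2].astype(np.float32))
        print(n,nm,k.sum(),'px',uu.mean().round(1),vv.mean().round(1),'med',np.median(q,0).round(1),'zmax',q[:,2].max().round(1),'rect',np.round(r[0],1),np.round(r[1],1),round(r[2],1),'ray',ray((uu.mean(),vv.mean()),z).round(1))
    k=ok&(h>8)&(h<22)&(s>60)&(P[...,2]>5); q=P[k]; r=cv2.minAreaRect(q[:,:2].astype(np.float32)); print('wood',r)
    cr=cv2.resize(im[y0:y1,x0:x1],None,fx=5,fy=5,interpolation=cv2.INTER_CUBIC);cv2.imwrite('pics/c_'+n+'.png',cr[:,:,::-1])
E
```

```text
top blue 110 px 246.3 192.9 med [ 578.9 -131.   111.1] zmax 118.2 rect [ 580.1 -130.6] [15.3 30.2] 9.7 ray [ 579.9 -130.6  103. ]
top gold 359 px 267.4 209.6 med [ 547.1 -174.    74.1] zmax 83.1 rect [ 547.9 -170.5] [28.3 81.1] 9.7 ray [ 548.3 -174.3   60. ]
top grip 103 px 203.0 236.8 med [483.9 -41.3 100.6] zmax 105.0 rect [530.4 -79.2] [ 41.7 151.4] 50.0 ray [486.3 -42.7  98. ]
top white 1518 px 207.5 237.4 med [484.6 -43.8  27.8] zmax 43.2 rect [484.6 -40.9] [104.6 102.6] 2.6 ray [484.8 -42.1  33. ]
wood ((534.7815551757812, -107.00346374511719), (148.30459594726562, 266.1988830566406), 9.538459777832031)
scene blue 41 px 295.4 233.8 med [ 581.1 -129.3  112.9] zmax 117.6 rect [ 580.9 -130. ] [ 7.7 21.2] 12.1 ray [ 575.8 -132.2  103. ]
scene gold 1 px 273.0 220.0 med [ 560.4 -200.1   75.4] zmax 75.4 rect [ 560.4 -200.1] [0. 0.] 0.0 ray [ 552.8 -205.4   60. ]
scene grip 58 px 352.9 223.5 med [483.3 -42.8 102. ] zmax 103.7 rect [486.4 -41.8] [49.5  7.6] 17.7 ray [482.6 -43.3  98. ]
scene white 1159 px 347.1 239.1 med [484.8 -45.3  28.2] zmax 38.4 rect [484.7 -43.7] [ 99.3 104.2] 83.6 ray [487.2 -43.7  33. ]
wood ((533.6075439453125, -108.35870361328125), (149.89862060546875, 263.6413879394531), 9.74976634979248)
```

View pics/c_top.png

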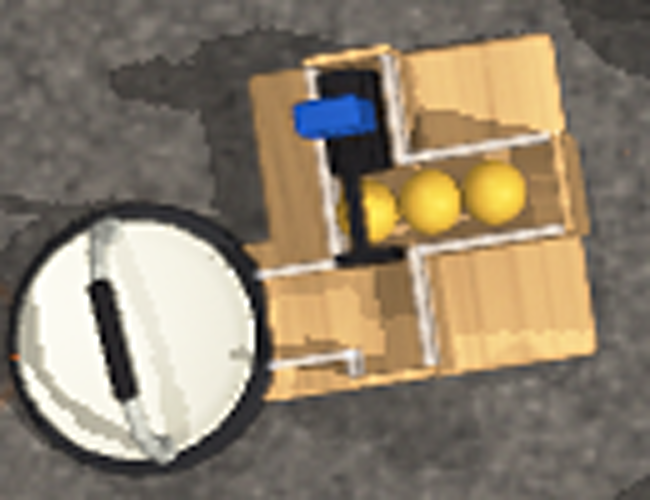

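Dispenser yaw is about 9.7°, the blue grip is at (580,-130.6) and the dish at (485.5,-42.5). The crop confirms the three gold balls in the rack, with the first in the pocket beside the black slide body. I'll move above the blue grip.

>>> step_arm --pt "0 0 0 -2.93 -2.27 0 1" --pt "0 0 0 -2.93 -2.27 0 1" --pt "0 0 0 -2.93 -2.27 0 1" --pt "0 0 0 -2.93 -2.27 0 1" --pt "0 0 0 -2.93 -2.27 0 1" --squeeze 20

```text
time_s: 0.52
ee_pos: [298.8, 348.9, 218.9]
orientation: [-0.0, 0.189, 0.982, -0.0]
wrist_force: [0.4, 0.2, 0.6]
finger_gap: 85.5
grasp_force: 0.0
```

>>> step_arm --pt "0 0 0 -2.93 -2.27 0 1" --pt "0 0 0 -2.93 -2.27 0 1" --pt "0 0 0 -2.93 -2.27 0 1" --pt "0 0 0 -2.93 -2.27 0 1" --pt "0 0 0 -2.93 -2.27 0 1"

```text
time_s: 0.93
ee_pos: [392.6, 188.8, 219.1]
orientation: [-0.0, 0.19, 0.982, -0.0]
wrist_force: [1.4, -0.4, -0.6]
finger_gap: 85.4
grasp_force: 0.0
```

>>> step_arm --pt "0 0 0 -2.93 -2.27 0 1" --pt "0 0 0 -2.93 -2.27 0 1" --pt "0 0 0 -2.93 -2.27 0 1" --pt "0 0 0 -2.93 -2.27 0 1" --pt "0 0 0 -2.93 -2.27 0 1"

```text
time_s: 1.35
ee_pos: [486.3, 28.8, 219.0]
orientation: [-0.0, 0.19, 0.982, 0.0]
wrist_force: [0.8, 1.2, 0.4]
finger_gap: 85.4
grasp_force: 0.0
```

>>> step_arm --pt "0 0 0 -2.93 -2.27 0 1" --pt "0 0 0 -2.93 -2.27 0 1" --pt "0 0 0 -2.93 -2.27 0 1" --pt "0 0 0 -2.93 -2.27 0 1" --pt "0 0 0 -2.93 -2.27 0 1"

```text
time_s: 1.77
ee_pos: [580.0, -131.0, 218.8]
orientation: [-0.0, 0.19, 0.982, 0.0]
wrist_force: [1.5, 0.0, -1.1]
finger_gap: 85.4
grasp_force: 0.0
```

>>> step_arm --pt "0 0 0.102 0 0 0 1" --pt "0 0 0.102 0 0 0 1" --pt "0 0 0.102 0 0 0 1" --pt "0 0 0.102 0 0 0 1" --pt "0 0 0.102 0 0 0 1"

```text
time_s: 2.18
ee_pos: [579.4, -129.4, 218.6]
orientation: [-0.001, 0.434, 0.901, -0.0]
wrist_force: [-0.0, 0.1, 0.5]
finger_gap: 85.1
grasp_force: 0.0
```

>>> step_arm --pt "0 0 0.102 0 0 0 1" --pt "0 0 0.102 0 0 0 1" --pt "0 0 0.102 0 0 0 1" --pt "0 0 0.102 0 0 0 1" --pt "0 0 0.102 0 0 0 0.45"

```text
time_s: 2.6
ee_pos: [579.4, -129.2, 218.7]
orientation: [-0.0, 0.647, 0.763, -0.0]
wrist_force: [-0.8, -0.1, -0.6]
finger_gap: 75.5
grasp_force: 0.0
```

>>> step_arm --pt "0 0 0 0 0 0 0.45" --pt "0 0 0 0 0 0 0.45" --pt "0 0 0 0 0 0 0.45"

```text
time_s: 2.85
ee_pos: [579.5, -129.2, 219.0]
orientation: [-0.0, 0.644, 0.765, -0.0]
wrist_force: [0.1, -0.2, -0.5]
finger_gap: 39.5
grasp_force: 0.0
```

```bash
python3 - <<'E'
from h import *
f=grab('wrist','w1.png');P=cloud(f);im=f['img'];hsv=cv2.cvtColor(im,cv2.COLOR_RGB2HSV).astype(int);h,s,v=[hsv[...,i] for i in range(3)]
print(f['position'])
k=(h>105)&(h<130)&(s>150)
ok=k&~np.isnan(P[...,0])
print(k.sum(),ok.sum())
if ok.any():
    q=P[ok];t=q[q[:,2]>q[:,2].max()-6];print('zmax',q[:,2].max(),'top',len(t),cv2.minAreaRect(t[:,:2].astype(np.float32)))
E
```

```text
[565.14619125 -46.09113778 373.75881471]
752 747
zmax 115.54432949284455 top 584 ((579.9511108398438, -129.6746368408203), (13.57722282409668, 25.490482330322266), 9.688535690307617)
```

View pics/w1.png

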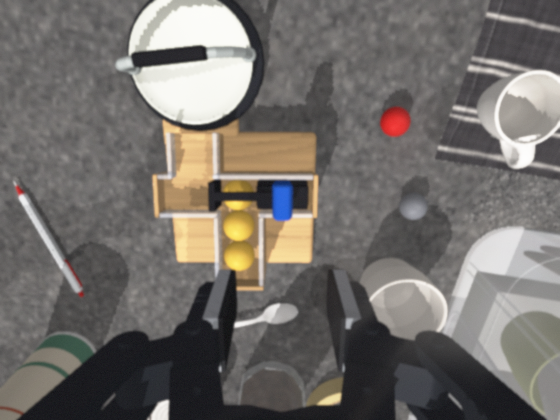

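The wrist view shows the blue grip at (283,200) between rack walls, matching the estimate within 1 mm. I'll descend and grip.

>>> step_arm --pt "0 0 0 0 0.04 3 0.45" --pt "0 0 0 0 0 3 0.45" --pt "0 0 0 0 0 3 0.45" --pt "0 0 0 0 0 2 0.45" --pt "0 0 0 0 0 1.1 0.45"

```text
time_s: 3.32
ee_pos: [578.7, -128.7, 95.3]
orientation: [-0.002, 0.644, 0.765, -0.001]
wrist_force: [-0.0, 0.0, 0.2]
finger_gap: 38.6
grasp_force: 0.0
```

>>> step_arm --pt "0 0 0 0 0 0 0.1" --pt "0 0 0 0 0 0 0.1" --pt "0 0 0 0 0 0 0.1" --pt "0 0 0 0 0 0 0.1" --pt "0 0 0 0 0 0 0.1" --squeeze 20

```text
time_s: 3.73
ee_pos: [579.9, -129.2, 98.5]
orientation: [-0.0, 0.645, 0.764, -0.0]
wrist_force: [-0.8, -0.5, -7.1]
finger_gap: 12.7
grasp_force: 20.1
```

>>> step_arm --pt "0 0 0 0 -0.5 0 0.1" --pt "0 0 0 0 -0.5 0 0.1" --pt "0 0 0 0 -0.5 0 0.1" --pt "0 0 0 0 -0.5 0 0.1" --pt "0 0 0 0 -0.5 0 0.1"

```text
time_s: 4.15
ee_pos: [554.8, -133.5, 98.4]
orientation: [0.0, 0.645, 0.764, 0.0]
wrist_force: [1.7, 2.1, -5.5]
finger_gap: 12.6
grasp_force: 20.3
```

>>> step_arm --pt "0 0 0 0 -0.5 0 0.1" --pt "0 0 0 0 -0.5 0 0.1" --pt "0 0 0 0 -0.3 0 0.1" --pt "0 0 0 0 -0.2 0 0.1" --pt "0 0 0 0 0 0 0.1"

```text
time_s: 4.57
ee_pos: [540.4, -135.9, 98.4]
orientation: [0.0, 0.645, 0.764, 0.0]
wrist_force: [1.0, 2.1, -3.1]
finger_gap: 12.8
grasp_force: 20.5
```

>>> step_arm --pt "0 0 0 0 -0.1 0 0.1" --pt "0 0 0 0 -0.1 0 0.1" --pt "0 0 0 0 0 0 0.1"

```text
time_s: 4.82
ee_pos: [540.2, -136.0, 98.5]
orientation: [0.001, 0.645, 0.764, 0.001]
wrist_force: [6.7, 4.1, -5.4]
finger_gap: 12.7
grasp_force: 20.3
```

```bash
python3 - <<'E'
from h import *
s=observe();print(s['ee_pos'],s['wrist_force'])
f=grab('top');cr=cv2.resize(f['img'][170:270,180:310],None,fx=4,fy=4,interpolation=cv2.INTER_CUBIC);
g=grab('wrist');out=np.hstack([cr,cv2.resize(g['img'],(280,400))[:,:]]);cv2.imwrite('pics/p2.png',out[:,:,::-1])
E
```

```text
[ 540.1714572  -136.01887616   98.52145038] [ 6.71945494  4.05097145 -5.3545391 ]
```

View pics/p2.png

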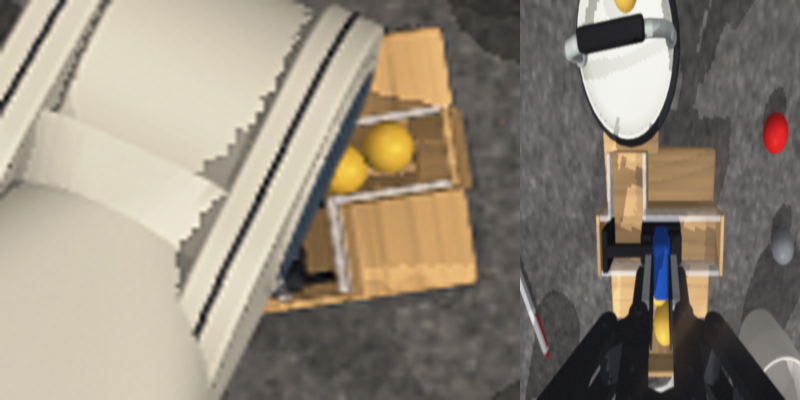

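The slide is at its end stop: the force rose and the position stayed put. A gold ball is already in the dish (wrist view, top). I'll release, rise and move above the dish.

>>> step_arm --pt "0 0 0 0 0 0 0.45" --pt "0 0 0 0 0 0 0.45" --pt "0 0 0 0 0 0 0.45" --pt "0 0 0 0 0 0 0.45"

```text
time_s: 5.25
ee_pos: [538.5, -136.4, 98.4]
orientation: [0.0, 0.645, 0.764, -0.0]
wrist_force: [-0.4, -0.2, -0.1]
finger_gap: 38.3
grasp_force: 0.0
```

>>> step_arm --pt "0 0 0 0 0 -1 0.45" --pt "0 0 0 0 0 -3 0.45" --pt "0 0 0 0 0 -3 0.45" --pt "0 0 0 0 0 -3 0.45" --pt "0 0 0 0 0 -2 0.45"

```text
time_s: 5.67
ee_pos: [538.9, -136.5, 222.0]
orientation: [0.002, 0.645, 0.764, 0.0]
wrist_force: [0.2, -0.5, 0.1]
finger_gap: 38.5
grasp_force: 0.0
```

>>> step_arm --pt "0 0 0 2.02 -0.74 0 0.45" --pt "0 0 0 2.02 -0.74 0 0.45" --pt "0 0 0 2.02 -0.74 0 0.45" --pt "0 0 0 2.02 -0.74 0 0.45" --pt "0 0 0 2.02 -0.74 0 0.45"

```text
time_s: 6.08
ee_pos: [484.4, -42.3, 219.1]
orientation: [0.0, 0.645, 0.764, 0.0]
wrist_force: [0.6, -0.2, 0.2]
finger_gap: 38.3
grasp_force: 0.0
```

>>> step_arm --pt "0 0 -0.108 0 0 0 0.45" --pt "0 0 -0.108 0 0 0 0.45" --pt "0 0 -0.108 0 0 0 0.45" --pt "0 0 -0.108 0 0 0 0.45" --pt "0 0 -0.108 0 0 0 0.45"

```text
time_s: 6.5
ee_pos: [485.0, -42.9, 219.2]
orientation: [0.0, 0.415, 0.91, -0.0]
wrist_force: [-0.2, -0.4, -0.5]
finger_gap: 38.3
grasp_force: 0.0
```

>>> step_arm --pt "0 0 -0.108 0 0 0 0.45" --pt "0 0 -0.108 0 0 0 0.45" --pt "0 0 -0.108 0 0 0 0.45" --pt "0 0 -0.108 0 0 0 0.45" --pt "0 0 -0.108 0 0 0 0.45"

```text
time_s: 6.92
ee_pos: [485.0, -43.0, 219.1]
orientation: [0.0, 0.158, 0.987, -0.0]
wrist_force: [-1.0, 0.1, -0.2]
finger_gap: 38.4
grasp_force: 0.0
```

>>> step_arm --pt "0 0 -0.108 0 0 0 0.45" --pt "0 0 -0.108 0 0 0 0.45" --pt "0 0 -0.108 0 0 0 0.45" --pt "0 0 -0.108 0 0 0 0.45" --pt "0 0 -0.108 0 0 0 0.45"

```text
time_s: 7.33
ee_pos: [485.0, -43.0, 219.1]
orientation: [0.0, -0.111, 0.994, -0.0]
wrist_force: [-0.1, -1.0, 0.2]
finger_gap: 38.7
grasp_force: 0.0
```

>>> step_arm --pt "0 0 0 0 0 0 0.45" --pt "0 0 0 0 0 0 0.45" --pt "0 0 0 0 0 0 0.45"

```text
time_s: 7.58
ee_pos: [485.1, -43.0, 218.6]
orientation: [0.0, -0.107, 0.994, -0.0]
wrist_force: [-0.2, -0.5, 0.1]
finger_gap: 38.4
grasp_force: 0.0
```

```bash
cat > dish.py <<'E'
from h import *
import sys
s=observe();Rm=rot(s['orientation']);print(s['time_s'],s['ee_pos'],'tool y yaw',np.degrees(np.arctan2(Rm[1,1],Rm[0,1])))
f=grab('wrist',sys.argv[1]);P=cloud(f);im=f['img'];hsv=cv2.cvtColor(im,cv2.COLOR_RGB2HSV).astype(int);h,sa,v=[hsv[...,i] for i in range(3)]
near=(np.hypot(P[...,0]-485.5,P[...,1]+42.5)<45)
k=near&(v<70)&(P[...,2]>85)&(P[...,2]<112); q=P[k];print('grip',k.sum(),np.median(q,0),cv2.minAreaRect(q[:,:2].astype(np.float32)))
vv=q[:,:2]-q[:,:2].mean(0);e=np.linalg.eigh(vv.T@vv)[1][:,1];print('axis yaw',np.degrees(np.arctan(e[1]/e[0])),'mean',q.mean(0))
k=near&(h>18)&(h<34)&(sa>120);q=P[k];print('gold',k.sum(),np.median(q,0) if len(q) else'')
k=(h>105)&(h<130)&(sa>150);q=P[k];print('blue',k.sum(),np.nanmedian(q,0))
E
python3 dish.py w3.png
```

```text
7.5833 [485.09997837 -42.96454559 218.61152969] tool y yaw 102.29663542832174
grip 584 [482.33203653 -43.36426309 101.01647355] ((483.9436340332031, -42.89614486694336), (49.352760314941406, 7.734621047973633), 15.664843559265137)
axis yaw 15.929651297214166 mean [482.85295652 -43.26550678 101.01511888]
gold 298 [480.74869585 -40.11853226  46.30303306]
blue 1087 [ 535.48798106 -136.87708962  108.39084934]
```

View pics/w3.png

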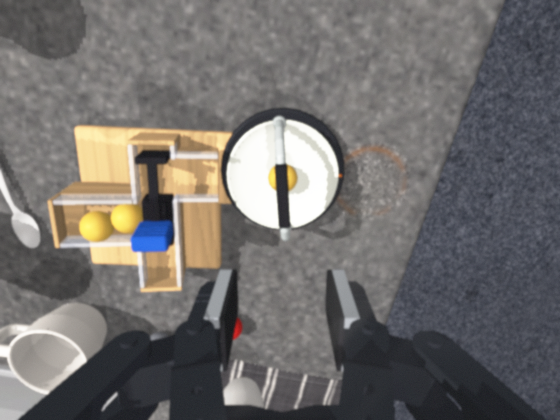

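The wrist view shows the ball at rest under the black grip (283,178), the slide at its end and the other two balls still in the rack (95–125,222). I'll align by 3.5°, descend and grip.

>>> step_arm --pt "0 0 -0.061 0 0 3 0.45" --pt "0 0 0 0 0 3 0.45" --pt "0 0 0 0 0 3 0.45" --pt "0 0 0 0 0 2.5 0.45" --pt "0 0 0 0 0 1.6 0.45"

```text
time_s: 8.05
ee_pos: [483.9, -42.6, 84.9]
orientation: [-0.001, -0.138, 0.99, 0.0]
wrist_force: [-0.3, 0.1, 0.3]
finger_gap: 38.1
grasp_force: 0.0
```

>>> step_arm --pt "0 0 0 0 0 0 0.45" --pt "0 0 0 0 0 0 0.3" --pt "0 0 0 0 0 0 0.22" --pt "0 0 0 0 0 0 0.17" --pt "0 0 0 0 0 0 0.15"

```text
time_s: 8.47
ee_pos: [485.8, -43.1, 88.4]
orientation: [0.001, -0.139, 0.99, -0.0]
wrist_force: [0.0, -0.4, -0.2]
finger_gap: 12.9
grasp_force: 0.0
```

>>> step_arm --pt "0 0 0 0 0 0 0.13" --pt "0 0 0 0 0 0 0.11" --pt "0 0 0 0 0 0 0.09" --pt "0 0 0 0 0 0 0.06" --pt "0 0 0 0 0 0 0.03" --squeeze 40

```text
time_s: 8.88
ee_pos: [485.6, -42.7, 88.0]
orientation: [0.001, -0.139, 0.99, 0.0]
wrist_force: [-0.1, 2.6, 6.6]
finger_gap: 6.8
grasp_force: 39.2
```

>>> step_arm --pt "0 0 0 0 0 0 0" --pt "0 0 0 0 0 0 0" --pt "0 0 0 0 0 0 0" --pt "0 0 0 0 0 0 0" --pt "0 0 0 0 0 0 0" --squeeze 50

```text
time_s: 9.3
ee_pos: [485.5, -42.7, 88.0]
orientation: [0.001, -0.139, 0.99, -0.0]
wrist_force: [-0.0, 2.4, 7.6]
finger_gap: 6.1
grasp_force: 49.1
```

```bash
python3 dish.py w4.png; python3 -c "
from h import *
s=observe();print(s['wrist_force'],s['wrist_torque'])"
```

```text
9.3 [485.53719263 -42.73197723  87.980175  ] tool y yaw 106.00494799564824
grip 1971 [476.9846613  -44.72579156 101.15242508] ((483.1912841796875, -41.79096984863281), (49.068721771240234, 28.97780990600586), 37.4328498840332)
axis yaw 15.683314666332231 mean [479.91622341 -44.65499671 101.87810147]
gold 685 [480.21023321 -45.61339602  45.12338653]
blue 4753 [ 535.09462795 -136.72591073  104.68307864]
[-0.34457022  2.81003539  6.4657317 ] [0.50560659 0.17397312 0.00222591]
```

>>> step_arm --pt "0 0 0 0 0 -0.05 0" --pt "0 0 0 0 0 -0.05 0" --pt "0 0 0 0 0 0 0" --pt "0 0 0 0 0 0 0"

```text
time_s: 9.68
ee_pos: [485.0, -42.9, 88.1]
orientation: [-0.0, -0.139, 0.99, 0.0]
wrist_force: [0.1, 1.3, 0.2]
finger_gap: 5.7
grasp_force: 49.6
```

>>> step_arm --pt "0 0 -0.015 0 0 0 0" --pt "0 0 -0.03 0 0 0 0" --pt "0 0 -0.04 0 0 0 0" --pt "0 0 -0.04 0 0 0 0" --pt "0 0 -0.04 0 0 0 0"

```text
time_s: 10.1
ee_pos: [485.0, -43.0, 88.0]
orientation: [-0.0, -0.222, 0.975, -0.0]
wrist_force: [-0.2, 0.3, -0.2]
finger_gap: 5.8
grasp_force: 49.2
```

>>> step_arm --pt "0 0 -0.05 0 0 0 0" --pt "0 0 -0.05 0 0 0 0" --pt "0 0 -0.05 0 0 0 0" --pt "0 0 -0.05 0 0 0 0" --pt "0 0 -0.05 0 0 0 0"

```text
time_s: 10.52
ee_pos: [485.0, -43.0, 88.0]
orientation: [-0.0, -0.342, 0.94, -0.0]
wrist_force: [-0.9, -0.4, -0.5]
finger_gap: 6.2
grasp_force: 49.2
```

>>> step_arm --pt "0 0 -0.05 0 0 0 0" --pt "0 0 -0.05 0 0 0 0" --pt "0 0 -0.05 0 0 0 0" --pt "0 0 -0.05 0 0 0 0" --pt "0 0 -0.05 0 0 0 0"

```text
time_s: 10.93
ee_pos: [485.0, -43.0, 88.0]
orientation: [-0.0, -0.456, 0.89, -0.0]
wrist_force: [0.6, -0.6, -1.8]
finger_gap: 5.8
grasp_force: 49.2
```

>>> step_arm --pt "0 0 -0.05 0 0 0 0" --pt "0 0 -0.05 0 0 0 0" --pt "0 0 -0.05 0 0 0 0" --pt "0 0 -0.05 0 0 0 0" --pt "0 0 -0.05 0 0 0 0"

```text
time_s: 11.35
ee_pos: [485.1, -43.0, 88.0]
orientation: [-0.0, -0.564, 0.826, -0.0]
wrist_force: [-0.2, -0.1, -0.2]
finger_gap: 5.8
grasp_force: 49.3
```

>>> step_arm --pt "0 0 -0.05 0 0 0 0" --pt "0 0 -0.05 0 0 0 0" --pt "0 0 -0.05 0 0 0 0" --pt "0 0 -0.05 0 0 0 0" --pt "0 0 -0.05 0 0 0 0"

```text
time_s: 11.77
ee_pos: [485.1, -43.0, 88.0]
orientation: [-0.0, -0.662, 0.749, 0.0]
wrist_force: [0.7, 0.5, 0.2]
finger_gap: 5.9
grasp_force: 49.2
```

>>> step_arm --pt "0 0 -0.05 0 0 0 0" --pt "0 0 -0.05 0 0 0 0" --pt "0 0 -0.05 0 0 0 0" --pt "0 0 -0.05 0 0 0 0" --pt "0 0 -0.05 0 0 0 0"

```text
time_s: 12.18
ee_pos: [485.1, -43.0, 88.0]
orientation: [0.0, 0.75, -0.661, -0.0]
wrist_force: [0.2, -0.1, -0.6]
finger_gap: 5.8
grasp_force: 49.2
```

>>> step_arm --pt "0 0 -0.03 0 0 0 0" --pt "0 0 -0.02 0 0 0 0" --pt "0 0 0 0 0 0 0" --pt "0 0 0 0 0 0 0" --pt "0 0 0 0 0 0 0"

```text
time_s: 12.6
ee_pos: [485.0, -42.9, 88.0]
orientation: [0.0, 0.765, -0.643, -0.0]
wrist_force: [0.1, -0.3, -2.2]
finger_gap: 5.8
grasp_force: 48.8
```

```bash
python3 dish.py w5.png; python3 -c "
from h import *
s=observe();print(s['wrist_force'],s['wrist_torque'])"
```

```text
12.6 [485.01260557 -42.91974436  88.04919551] tool y yaw -170.10473500254255
grip 1918 [485.82342028 -51.93390208 101.03286977] ((487.26898193359375, -45.21879959106445), (48.491119384765625, 28.84796714782715), 77.13554382324219)
axis yaw -79.94344505853546 mean [486.09063599 -48.96170115 101.60423078]
gold 676 [491.85336291 -49.03926649  45.18500615]
blue 4127 [ 536.81401551 -135.94491355  111.2103673 ]
[ 0.20662663  0.79455595 -2.92856758] [-0.00977518  0.0139349  -0.00702192]
```

View pics/w5.png

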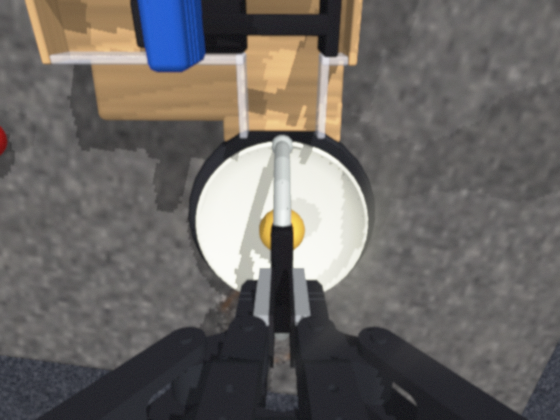

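The handle now points along the dispenser's y with the ball still in the middle (283,228). I'll start lifting gently.

>>> step_arm --pt "0 0 0 0 0 -0.1 0" --pt "0 0 0 0 0 -0.2 0" --pt "0 0 0 0 0 -0.2 0" --pt "0 0 0 0 0 -0.2 0" --pt "0 0 0 0 0 -0.1 0"

```text
time_s: 13.07
ee_pos: [485.3, -42.9, 96.6]
orientation: [-0.0, 0.766, -0.643, 0.0]
wrist_force: [0.3, -0.2, -2.5]
finger_gap: 6.1
grasp_force: 49.1
```

>>> step_arm --pt "0 0 0 0 0 -0.2 0" --pt "0 0 0 0 0 -0.4 0" --pt "0 0 0 0 0 -0.5 0" --pt "0 0 0 0 0 -0.5 0" --pt "0 0 0 0 0 -0.5 0"

```text
time_s: 13.48
ee_pos: [485.2, -42.9, 117.8]
orientation: [-0.0, 0.766, -0.643, 0.0]
wrist_force: [0.4, 1.0, -2.4]
finger_gap: 6.1
grasp_force: 49.1
```

>>> step_arm --pt "0 0 0 0 0 -0.5 0" --pt "0 0 0 0 0 -0.5 0" --pt "0 0 0 0 0 -0.5 0" --pt "0 0 0 0 0 -0.5 0" --pt "0 0 0 0 0 -0.5 0"

```text
time_s: 13.9
ee_pos: [485.1, -42.9, 142.7]
orientation: [-0.0, 0.766, -0.643, 0.0]
wrist_force: [-0.9, 0.5, -1.9]
finger_gap: 5.8
grasp_force: 49.1
```

>>> step_arm --pt "0 0 0 0 0 -0.5 0" --pt "0 0 0 0 0 -0.5 0" --pt "0 0 0 0 0 -0.5 0" --pt "0 0 0 0 0 -0.5 0" --pt "0 0 0 0 0 -0.5 0"

```text
time_s: 14.32
ee_pos: [485.1, -42.9, 167.7]
orientation: [-0.0, 0.766, -0.643, 0.0]
wrist_force: [0.5, -0.1, -1.7]
finger_gap: 6.1
grasp_force: 49.1
```

>>> step_arm --pt "0 0 0 0 0 -0.5 0" --pt "0 0 0 0 0 -0.5 0" --pt "0 0 0 0 0 -0.5 0" --pt "0 0 0 0 0 -0.5 0" --pt "0 0 0 0 0 -0.5 0"

```text
time_s: 14.73
ee_pos: [485.1, -42.9, 192.7]
orientation: [-0.0, 0.766, -0.643, 0.0]
wrist_force: [0.4, -0.8, -1.7]
finger_gap: 5.5
grasp_force: 49.1
```

>>> step_arm --pt "0 0 0 0 0 -0.5 0" --pt "0 0 0 0 0 -0.5 0" --pt "0 0 0 0 0 -0.4 0" --pt "0 0 0 0 0 -0.3 0" --pt "0 0 0 0 0 -0.2 0"

```text
time_s: 15.15
ee_pos: [485.2, -42.9, 211.6]
orientation: [-0.0, 0.766, -0.643, 0.0]
wrist_force: [-0.7, 0.3, -2.8]
finger_gap: 5.6
grasp_force: 49.1
```

>>> step_arm --pt "0 0 0 0 0 -0.1 0" --pt "0 0 0 0 0 0 0" --pt "0 0 0 0 0 0 0" --pt "0 0 0 0 0 0 0" --pt "0 0 0 0 0 0 0"

```text
time_s: 15.57
ee_pos: [485.0, -42.9, 212.0]
orientation: [0.0, 0.766, -0.643, -0.0]
wrist_force: [0.7, 0.1, -3.1]
finger_gap: 5.7
grasp_force: 49.1
```

>>> step_arm --pt "0 0 0 0 0 0 0" --pt "0 0 0 0 0 0 0" --pt "0 0 0 0 0 0 0" --pt "0 0 0 0 0 0 0" --pt "0 0 0 0 0 0 0"

```text
time_s: 15.98
ee_pos: [485.1, -42.9, 212.2]
orientation: [-0.0, 0.766, -0.643, 0.0]
wrist_force: [0.3, 0.9, -2.8]
finger_gap: 5.7
grasp_force: 49.1
```

>>> step_arm --pt "0 0 0 0 0 0 0" --pt "0 0 0 0 0 0 0" --pt "0 0 0 0 0 0 0" --pt "0 0 0 0 0 0 0" --pt "0 0 0 0 0 0 0"

```text
time_s: 16.4
ee_pos: [485.1, -42.9, 212.2]
orientation: [-0.0, 0.766, -0.643, -0.0]
wrist_force: [0.9, -1.1, -1.4]
finger_gap: 5.7
grasp_force: 49.1
```

```bash
python3 - <<'E'
from h import *
s=observe();print(s['time_s'],s['ee_pos'],s['wrist_force'],np.abs(s['joint_velocities']).max())
a=grab('scene')['img'];b=grab('wrist');P=cloud(b);hsv=cv2.cvtColor(b['img'],cv2.COLOR_RGB2HSV).astype(int)
k=(hsv[...,1]<40)&(hsv[...,2]>150)&(np.hypot(P[...,0]-485,P[...,1]+43)<51)&(P[...,2]>120)&(P[...,2]<175)
q=P[k]; print(k.sum(),np.nanpercentile(q[:,2],[2,50,98]))
rim=k&(np.hypot(P[...,0]-485,P[...,1]+43)>48);q=P[rim];A=np.c_[q[:,:2]-[485,-43],np.ones(len(q))];print('rim slope',np.linalg.lstsq(A,q[:,2],rcond=None)[0],len(q))
c=cv2.resize(a[150:300,260:460],(533,400),interpolation=cv2.INTER_CUBIC)
cv2.imwrite('pics/fin.png',np.hstack([c,cv2.resize(b['img'],(267,400))])[:,:,::-1])
E
```

```text
16.4 [485.10623001 -42.909413   212.1705012 ] [ 0.92190903 -1.1461335  -1.44293892] 0.0018016029260203902
15159 [148.13623249 151.3662628  157.2776288 ]
rim slope [-4.19099353e-03  1.95244671e-03  1.56400333e+02] 2001
```

View pics/fin.png

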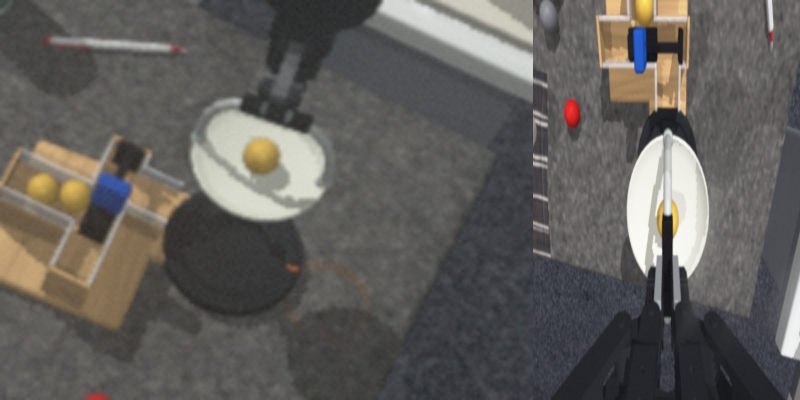

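The dish is up about 124 mm, level (rim slope under 0.3°) and still. The ball is in the middle (262,155), and the other two balls remain in the rack. Handing in.

```bash
python3 -c "
from workcell import *
print(job_done())"
```

```text
the job is handed in; nothing more can be done
None
```

One gold ball is served: the slide is at its end stop, and the arm is holding the freed dish level and still about 12 cm above its seat with the ball in the middle; the job was handed in at about 16 s of the 58 s allowed, and no verdict came back.

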